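Load a block behind the gravity catch of a jig

ROBOT

A 6-joint arm with a two-finger parallel gripper is mounted at the origin on the work surface; the furniture and walls round the work are solid. World frame = base frame: x ahead of the robot, y to its left, z up, the work surface at z = 0. Lengths are in m, angles in rad, forces in N, time in s.
With the tool pointing down it reaches from about 0.35 to 0.725 m from the base axis. Payload 4.3 kg.
Tool frame: the origin (TCP) lies on the centre line of the jaws, within the pads' length; the fingertips stand bot.finger_overhang ahead of it and the grasp point (between the pads) lies 8 mm behind it (bot.finger_overhang is the distance from the TCP to the fingertips, in m); z points along the fingers, y is the line along which they close (so a half turn about z gives the same grasp; the last joint's range is limited). The gripper opens to 85 mm and grips with 20 to 120 N. Pads are 22 mm wide; open, the fingers measure 114 mm over their backs; the gripper's body (76 mm by 85 mm) begins 54 mm behind the grasp point. The pads swing forward as they close: fully open they stand 13 mm farther back than shut.
Start: joints at [1.224, 0.377, 0.081, 1.274, 0, 1.46], TCP at [0.135, 0.559, 0.22] pointing down, gripper open.
Joint ranges: [-2.72, 2.72], [-0.84, 1.66], [-1.02, 1.22], [-1.77, 2.12], [-1.37, 1.28], [-3.14, 3.14]. Speed limits (rad/s): [2.57, 2.57, 3.14, 3.14, 3.14, 3.14].

INTERFACE

Orientations are given as a unit quaternion [x, y, z, w].
In Python, from bench import bot, eyes, close_job gives the robot as it stands.
- The arm moves only by the shell command python3 -m creep 'ROWS' [OPENING] [FORCE]. ROWS is JSON, a list of rows, each a list of 4 numbers: the shift along the tool's x, y, z in cm, then the turn about the tool's z in degrees. A call has 1 to 5 rows; each row shifts and turns the commanded pose from where the row before left it, along the tool's axes as they then stand; what a row does not reach is not made up. A row lasts 1/8 s, in which the tool goes at most 62.5 mm and 10.7 degrees, less where a joint would pass 70% of its speed; a pose out of reach is approached as far as the arm can. A call is refused whole if a number of a shift passes 6.25 or a number of a turn 10.7, either way. A call with a gripper value outside its range is refused whole. OPENING is the opening, from -1 (shut) to 1 (fully open), set as the call begins (- or left out, the last holds). The fingers move at their own pace and stop on an object; FORCE is the grip in N (left out, the last holds). Time passes only in rows, so rows that do not move let the fingers close. It gives the time, the measured TCP pose, the force, the opening and the grip force at its end, in the units of the state.
- bot.get_obs(): the state, without advancing time (a new reading comes with each control period).
- eyes.snapshot(name): name is "scene" or "top" or "wrist"; returns a dict with "img" (384x512x3 uint8, red, green, blue), "fx", "fy", "cx", "cy" (pixels), "k1" (the pictures are not rectified: a ray, as slopes to the right and down, at radius r is drawn at 1 + k1 r^2 times it, then the intrinsics apply), "T" (4x4, takes a point from camera to world coordinates); the wrist camera has in their place "hand_eye" (4x4, takes a point from camera to tool coordinates, whose origin is the TCP and whose axes are the flange's). Camera axes: x right, y down, z forward; pixel columns grow to the right and rows downward; lengths in m; the calibration is good to about 2 mm. A picture is of the moment at which its call begins: read the wrist's pose just before it. There is no depth.
- close_job(): hands the job in; it is judged then, once.
The state is a dict: "t": time; "joint_positions": joint angles; "qd": joint speeds; "joint_torque": joint torques, N m; "position": TCP position; "eef_rot": TCP orientation; "force": force on the tool from outside, world axes, zero at the start; "moment": the same for the moment, N m; "finger_gap": finger opening in m; "finger_force": force on a finger pad.
Only numpy, scipy, OpenCV 4.12 (cv2) and the standard library are available. Lean on these libraries where they do the work, as an engineer would, in place of code of your own. Each camera call takes 0.05 s, during which the arm holds its last target. There are 200 camera calls.

TASK

Load the beech block into the jig: set it flat, broadside, on the jig's open front end, then push it in between the fences so that its own front edge lifts the red catch, until the catch has dropped fully down behind the block and the sprung pad keeps the block pressed against it. Push gently: do not ram the pad against the end of its travel, do not touch the catch with the gripper, leave the other loose things where they stand, and let go when the block is caught.

Things in the scene. Friction and masses are not known exactly. Their poses are not given: they have to be found in the camera images.
- beech_block: plain beech sanding block, 52 (its x) x 110 (its y) x 42 mm high (z), about 0.11 to 0.22 kg, loose on the bench beside the jig, on the robot's right. Farther right stands a wooden box with its lid standing open: when crossing it keep the fingertips above 0.3 m. Origin at the centre of its underside.
- jig: jig fixed to the bench: waxed plywood base 210 (x) x 150 (y) x 8 mm, aluminium fences along x, 30 mm high above it. Origin at the centre of its underside; x is the direction of insertion, z up. The block slides on the base's top, z = 8 mm. Channel 116 mm wide (y -58 to 58), widening to 132 at the open front (from x -55 to -104). The block goes in broadside, its 110 mm across the channel.
- setdown (a point): point on the base's top, jig x -79 mm, y 0: a block set down with its underside centred here lies clear in front of the catch
- catch_mid (a point): point on the base's top at jig x = 0, y = 0. Catch and pad sit on a blue carriage clamped up to 13 mm either way along jig x from here, its place not measured: the catch's inner faces are at jig x = c, c from -13 to 13 mm. The pad's face at rest is at c+42. The block's rear face must pass x = c, squeezing the pad by over 10 mm; its hard end is at 16 mm.
- catch (a joint): red gravity catch, 0.12 kg: arms 10 mm wide at jig y -41 and 41 (72 mm free between), hinged at x = c+80, z 32, crossbar at c+56. Rad: 0 = fully down (noses' bottoms at z 33, arms' tops 60 above the bench), grows as noses rise, 0.2 on top of the block. Noses have a 30 degree ramp to the front (c-41 to c-5) and an upright inner face. A shut gripper pushing the block's rear middle fits between.
- pad (a joint): black rubber pad 56 mm wide on springs, pushing the block back onto the catch. Value in m: 0 = at rest, 0.010 = block leaning on the dropped catch, 0.016 = hard end; while pushing, the catch drops at 0.011 to 0.013. Springs give 3 N at rest, 5.4 N at the end, then rigid. With friction the push takes 3 to 9 N, rising steeply at the hard end; over 20 N between block and pad is ramming.
- cork: loose cork sanding block wrapped in paper, 63x115x34 mm, a bystander; origin at the centre of its underside
- jar: loose brown jar with a grey lid, 63 mm across, 79 mm high, a bystander; origin at the centre of its underside
- tin_green: loose small green tin, 54 mm across, 61 mm high, a bystander; origin at the centre of its underside
- glue: loose white glue bottle with a yellow nozzle, 56 mm across, 163 mm high, a bystander; origin at the centre of its underside
- tape: loose roll of cream masking tape lying flat, 104 mm across, 25 mm high, a bystander; origin at the centre of its underside

How it is judged:
On the way:
1. the block's own edge holds the catch up (value of joint catch above 0.08 rad and contact force between beech_block and catch above 0.05 N), for 0.1 s.
At the end, for the whole second after the job is handed in: The red catch is fully down (within 0.04 rad) behind the block; the block lies flat (within 0.06 rad) and square (within 0.08 rad) on the jig's base, at rest, with the sprung pad squeezed more than 7 mm and pressing on it with more than 1.5 N (value of joint catch below 0.04 rad and value of joint pad above 0.007 m and contact force between beech_block and pad above 1.5 N and z of beech_block in the frame of jig between 0.004 and 0.012 m and angle between beech_block's own z axis and vertical below 0.06 rad and angle between the x axis of beech_block and the x axis of jig, either way round below 0.08 rad and linear speed of beech_block below 0.01 m/s); the robot touches nothing.
It fails at once if the pad is rammed: more than 20 N between block and pad (contact force between beech_block and pad above 20 N).
It fails at once if the robot touches the catch (more than 0.5 N) (contact force between the arm and catch above 0.5 N).
It fails at once if the gripper touches the catch (more than 0.5 N) (contact force between the fingers and catch above 0.5 N).
It fails at once if another loose thing is moved more than 15 mm (distance of any of cork, jar, tin_green, glue, tape from where it was at the start of the episode above 0.015 m).
It also fails if it takes over 67 s, if anything falls off the work surface, if the arm or the gripper's body presses on something with over 40 N, if the wrist force passes 120 N, or if a joint passes its speed limit or range.

## Working session

There is one attempt and no reset: what is moved stays moved. The work goes in short steps, Python scripts to look and compute and a shell command to move; the robot and the scene stay as the last step left them, time stands still between calls to the robot, and variables do not carry over. Pictures are saved under pics/ and viewed, at most 13 in all, crops included, and the job is handed in when it is done.

```bash
mkdir -p pics; ls
cat > h.py <<'E'
import numpy as np, cv2
from bench import bot, eyes
from scipy.spatial.transform import Rotation as R
def snap(n):
    o=bot.get_obs(); s=eyes.snapshot(n)
    if n=="wrist":
        T=np.eye(4);T[:3,:3]=R.from_quat(o["eef_rot"]).as_matrix();T[:3,3]=o["position"]; s["T"]=T@np.array(s["hand_eye"])
    s["T"]=np.array(s["T"]); return s
def save(s,f,box=None,k=1):
    im=s["img"][...,::-1]
    if box: im=im[box[1]:box[3],box[0]:box[2]]
    cv2.imwrite("pics/"+f,cv2.resize(im,None,fx=k,fy=k,interpolation=cv2.INTER_CUBIC))
def plane(s,uv,z):
    uv=np.array(uv,float).reshape(-1,2)
    d=np.c_[(uv[:,0]-s["cx"])/s["fx"],(uv[:,1]-s["cy"])/s["fy"]]
    q=d.copy()
    for _ in range(20): q=d/(1+s["k1"]*(q**2).sum(1,keepdims=True))
    r=np.c_[q,np.ones(len(q))]@s["T"][:3,:3].T; o=s["T"][:3,3]
    return o+r*((z-o[2])/r[:,2])[:,None]
def proj(s,P):
    P=np.array(P,float).reshape(-1,3); c=(P-s["T"][:3,3])@s["T"][:3,:3]; q=c[:,:2]/c[:,2:]
    q=q*(1+s["k1"]*(q**2).sum(1,keepdims=True)); return q*[s["fx"],s["fy"]]+[s["cx"],s["cy"]]
E
python3 - <<'E'
from h import *
o=bot.get_obs(); print(o, bot.finger_overhang)
a=snap("top");save(a,"top.png",k=1.5);b=snap("scene");save(b,"scene.png",k=1.5)
for s in(a,b): print(s["fx"],s["k1"],s["T"].round(3).tolist())
E
```

```text
pics
{'t': 0.0, 'joint_positions': array([1.22368589e+00, 3.78053129e-01, 7.96076137e-02, 1.27443765e+00,
       1.69520531e-05, 1.46052574e+00]), 'qd': array([-0.00034311, -0.00015823,  0.00218841,  0.00137871,  0.00024173,
       -0.00167622]), 'joint_torque': array([-6.55135445e-04, -4.63599586e+01,  2.69880152e+01,  2.07095803e-02,
       -2.05538058e-04, -1.99222868e-06]), 'position': array([0.1346441 , 0.55828744, 0.21865953]), 'eef_rot': array([ 1.18143291e-01,  9.92996009e-01, -1.01433214e-03, -2.44801098e-04]), 'force': array([ 0.06276635, -0.30496342, -0.14587382]), 'moment': array([-0.02363214, -0.02740617,  0.03020409]), 'finger_force': 0.0, 'finger_gap': 0.08557372485032025} 0.011
406.7683811873484 -0.14756561636988808 [[0.021, -0.981, 0.194, 0.275], [-1.0, -0.023, -0.01, 0.019], [0.015, -0.194, -0.981, 1.3], [0.0, 0.0, 0.0, 1.0]]
356.53106010552875 -0.04154373329229302 [[0.899, -0.215, 0.381, 0.072], [-0.438, -0.422, 0.794, -0.929], [-0.01, -0.881, -0.473, 0.604], [0.0, 0.0, 0.0, 1.0]]
```

View pics/top.png

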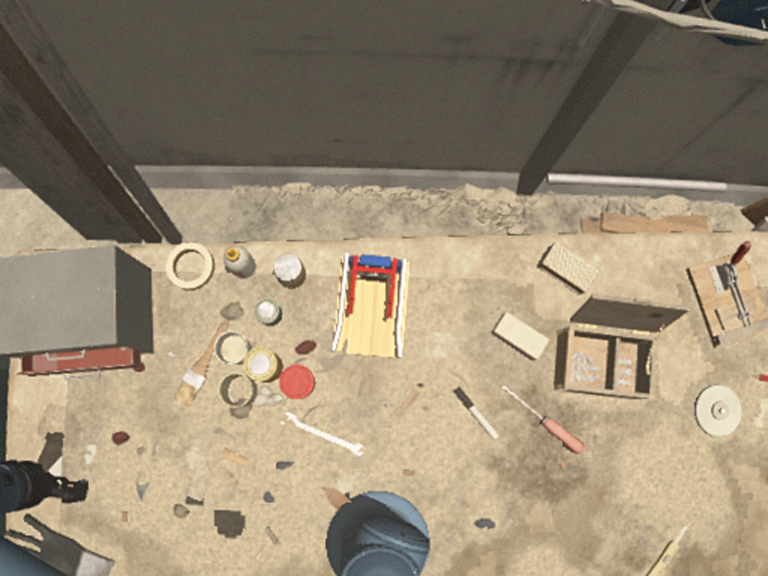

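View pics/scene.png

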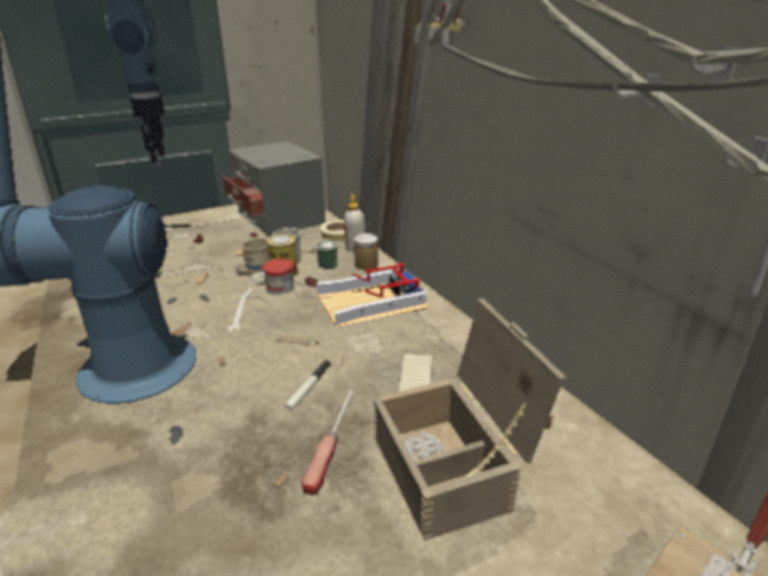

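The top view shows the beech block at about (521,336) in the enlarged picture, the cork at (570,267), and the jig at (372,305) with its open front towards the robot and the catch at the far end. The box is right of the block at (605,350).

Run:
```python
from h import *
s=snap("top"); im=s["img"]; hsv=cv2.cvtColor(im,cv2.COLOR_RGB2HSV)
print(im[224,347],im[205,347],im[210,250],im[220,240])
bg=im[224,347].astype(int)
roi=im[200:248,322:372]
m=(np.abs(im.astype(int)-bg).max(2)<28).astype(np.uint8); mm=np.zeros_like(m); mm[205:243,325:369]=m[205:243,325:369]
c=max(cv2.findContours(mm,0,2)[0],key=cv2.contourArea); print(cv2.contourArea(c))
b=cv2.boxPoints(cv2.minAreaRect(c)); P=plane(s,b,.042); print(b.round(1).tolist(),P.round(4).tolist(),P.mean(0))
print([np.linalg.norm(P[i]-P[i-1]) for i in range(4)])
save(s,"crop.png",(215,160,375,250),5)
```

```text
[239 228 199] [195 175 142] [249 223 160] [251 230 168]
475.0
[[329.3999938964844, 219.89999389648438], [337.79998779296875, 207.1999969482422], [366.20001220703125, 226.1999969482422], [357.79998779296875, 238.8000030517578]] [[0.4408, -0.2354, 0.042], [0.4817, -0.2631, 0.042], [0.4231, -0.3533, 0.042], [0.3827, -0.3251, 0.042]] [ 0.43208808 -0.29421485  0.042     ]
[np.float64(0.10680047346256517), np.float64(0.0493665065509995), np.float64(0.10757694140080107), np.float64(0.049285835404506026)]
```

View pics/crop.png

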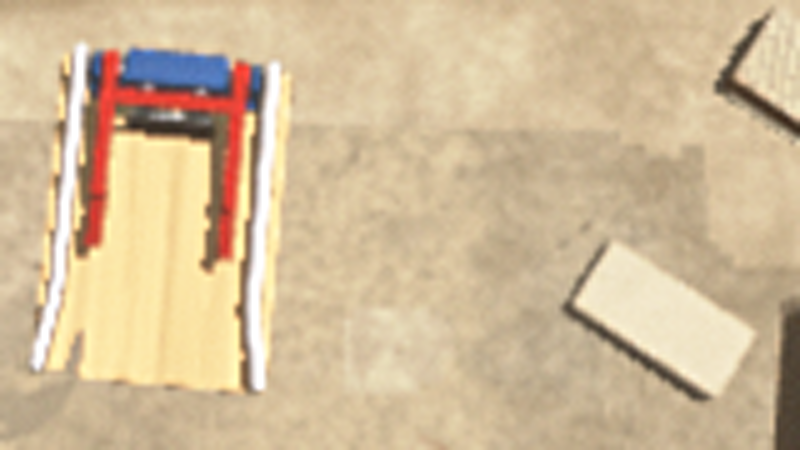

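Run:
```python
from h import *
s=snap("top")
f=lambda x,y:[215+x/5,160+y/5]
F=plane(s,[f(81,45),f(275,65),f(37,368),f(258,388)],.038); print("fence",F.round(4).tolist())
b=(F[0]+F[1])/2;fr=(F[2]+F[3])/2;d=b-fr;print("mid",(b+fr)/2,np.linalg.norm(d),np.degrees(np.arctan2(d[1],d[0])))
print("arm tips",plane(s,[f(95,243),f(225,258)],.055).round(4).tolist())
print("box rim",plane(s,[[381,220],[372,260]],.1).round(3).tolist())
print("cork",plane(s,[f(720,85)],.034).round(3))
```

```text
fence [[0.5985, 0.0773, 0.038], [0.5884, -0.047, 0.038], [0.3913, 0.0982, 0.038], [0.382, -0.0392, 0.038]]
mid [0.49006391 0.02232398 0.038     ] 0.20725908363692672 -3.9741890992425892
arm tips [[0.4681, 0.0639, 0.055], [0.4606, -0.0168, 0.055]]
box rim [[0.436, -0.383, 0.1], [0.315, -0.351, 0.1]]
cork [[ 0.584 -0.337  0.034]]
```

```bash
python3 -m creep '[[0,0,-5,0],[0,0,-5,0],[-6,-4,0,10.5],[-6,-3,0,10.5],[-4,-5,0,10.5]]' 1 40
```

```text
t: 0.82
position: [0.2236, 0.4014, 0.3191]
eef_rot: [0.387, 0.922, 0.0, 0.0]
force: [0.5, -0.7, 1.6]
finger_gap: 0.0855
finger_force: 0.0
```

```bash
cat >> h.py <<'E'
def plan(p,yaw,n):
    "rows from the present pose to TCP p with tool y at world angle yaw (deg), n equal steps"
    o=bot.get_obs(); M=R.from_quat(o["eef_rot"]).as_matrix(); a=np.degrees(np.arctan2(M[1,1],M[0,1]))
    t=(yaw-a+180)%360-180; d=(np.array(p)-o["position"])*100
    print("yaw",a.round(2),"pos",o["position"].round(4),"tilt",M[:,2].round(4))
    for i in range(n):
        b=np.radians(a+t*i/n); y=np.array([np.cos(b),np.sin(b),0]); x=np.array([-y[1],y[0],0])
        print([round(float(v),2) for v in (d@x/n,d@y/n,-d[2]/n,-t/n)])
E
python3 - <<'E'
from h import *
plan([.45,.1,.32],0,6)
E
```

```text
yaw 44.49 pos [0.2236 0.4014 0.3191] tilt [ 1.e-03  1.e-04 -1.e+00]
[-6.23, -0.83, -0.02, 7.42]
[-6.28, -0.02, -0.02, 7.42]
[-6.23, 0.79, -0.02, 7.42]
[-6.08, 1.59, -0.02, 7.42]
[-5.82, 2.36, -0.02, 7.42]
[-5.47, 3.09, -0.02, 7.42]
```

```bash
python3 -m creep '[[-6,-0.8,0,7.5],[-6,0,0,7.5],[-6,0.8,0,7.5],[-5.9,1.6,0,7.5],[-5.7,2.4,0,7.5]]' && python3 -m creep '[[-5.5,2.8,0,7],[-5.6,-0.3,0,5],[-5.6,0.2,0,5],[-5.6,0.7,0,5],[-5.5,1.2,0,5]]' && python3 -c "
from h import *
plan([.425,-.288,.2],-34,4)"
```

```text
t: 1.45
position: [0.4075, 0.1596, 0.3197]
eef_rot: [0.661, 0.75, 0.0, 0.0]
force: [0.4, 0.8, -0.4]
finger_gap: 0.0853
finger_force: 0.0
t: 2.08
position: [0.4314, -0.116, 0.3195]
eef_rot: [0.818, 0.575, 0.0, -0.0]
force: [0.9, 0.4, 0.0]
finger_gap: 0.0853
finger_force: 0.0
yaw -19.74 pos [ 0.4314 -0.116   0.3195] tilt [ 3.e-04  2.e-04 -1.e+00]
[-4.1, 1.3, 2.99, 3.57]
[-4.01, 1.55, 2.99, 3.57]
[-3.91, 1.8, 2.99, 3.57]
[-3.79, 2.04, 2.99, 3.57]
```

```bash
python3 -m creep '[[-4.1,1.3,3,3.5],[-4,1.5,3,3.5],[-3.9,1.8,3,3.5],[-3.8,2,3,3.7],[0,0,0,0]]'
python3 - <<'E'
from h import *
s=snap("wrist");save(s,"w1.png",k=1.5); print(s["T"].round(3).tolist(),s["fx"])
plan([.432,-.294,.1],-34,2)
E
```

```text
t: 2.7
position: [0.4236, -0.2869, 0.1966]
eef_rot: [0.883, 0.47, -0.001, -0.002]
force: [-1.1, 0.4, 0.3]
finger_gap: 0.0854
finger_force: 0.0
[[0.83, -0.527, -0.185, 0.471], [-0.558, -0.786, -0.266, -0.218], [-0.005, 0.324, -0.946, 0.352], [0.0, 0.0, 0.0, 1.0]] 269.2168346393853
yaw -33.88 pos [ 0.4243 -0.2859  0.1981] tilt [-0.0023  0.0026 -1.    ]
[-0.12, 0.55, 4.91, 0.06]
[-0.12, 0.55, 4.91, 0.06]
```

View pics/w1.png

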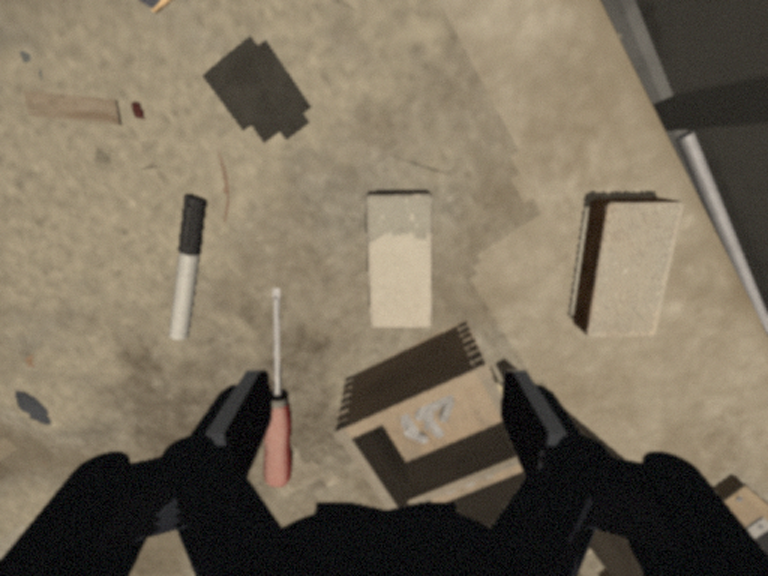

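The wrist view shows the block's top with corners at about (367,193), (431,193), (432,327) and (371,328) in the enlarged picture. The box corner lies just past its near end, at (462,322), and the cork is clear to the right.

Run:
```python
from h import *
s=snap("wrist")
P=plane(s,np.array([[367,193],[431,193],[432,327],[371,328]])/1.5,.042); print(P.round(4).tolist(),P.mean(0))
print([np.linalg.norm(P[i]-P[i-1]).round(4) for i in range(4)])
d=P[0]+P[1]-P[2]-P[3]; a=np.degrees(np.arctan2(d[1],d[0]))-90;print("yaw",a)
B=plane(s,np.array([[350,378],[462,322]])/1.5,0.);print("box foot",B.round(3).tolist()); print("rim",plane(s,np.array([[337,430],[500,365]])/1.5,.1).round(3).tolist())
plan([*P.mean(0)[:2],.024],a,4)
```

```text
[[0.4428, -0.2318, 0.042], [0.4828, -0.2585, 0.042], [0.4257, -0.3524, 0.042], [0.3826, -0.3247, 0.042]] [ 0.43347783 -0.29186068  0.042     ]
[np.float64(0.1108), np.float64(0.0481), np.float64(0.1099), np.float64(0.0512)]
yaw -32.1298680122151
box foot [[0.322, -0.373, 0.0], [0.446, -0.382, 0.0]]
rim [[0.331, -0.359, 0.1], [0.459, -0.379, 0.1]]
yaw -33.79 pos [ 0.425  -0.2854  0.1993] tilt [-0.001   0.0015 -1.    ]
[-0.02, 0.27, 4.38, -0.42]
[-0.02, 0.27, 4.38, -0.42]
[-0.02, 0.27, 4.38, -0.42]
[-0.02, 0.27, 4.38, -0.42]
```

```bash
python3 -m creep '[[0,0.5,4.5,-0.8],[0,0.5,4.5,-0.8],[0,0.1,4,0],[0,0,2.5,0],[0,0,2,0]]' && python3 -m creep '[[0,0,0,0],[0,0,0,0],[0,0,0,0],[0,0,0,0],[0,0,0,0]]' -1 40&&  python3 -c "
from h import *
plan([.433,-.292,.25],-34,4)"
```

```text
t: 3.42
position: [0.4354, -0.2906, 0.0247]
eef_rot: [0.875, 0.485, 0.0, 0.0]
force: [0.6, 0.5, 0.6]
finger_gap: 0.0855
finger_force: 0.0
t: 4.05
position: [0.4411, -0.2965, 0.0303]
eef_rot: [0.875, 0.484, 0.003, 0.007]
force: [3.7, -1.7, 15.2]
finger_gap: 0.0002
finger_force: 8.1
yaw -32.12 pos [ 0.4411 -0.2965  0.0303] tilt [ 0.0122 -0.0096 -0.9999]
[-0.01, -0.23, -5.49, 0.47]
[-0.01, -0.23, -5.49, 0.47]
[-0.02, -0.23, -5.49, 0.47]
[-0.02, -0.23, -5.49, 0.47]
```

Run:
```python
from h import *
a=snap("wrist");b=snap("scene");t=snap("top")
I=np.hstack([cv2.resize(a["img"],(400,300)),cv2.resize(t["img"][180:270,300:420],(400,300))])
J=np.hstack([cv2.resize(b["img"][190:310,200:360],(400,300)),cv2.resize(b["img"],(400,300))])
cv2.imwrite("pics/m1.png",np.vstack([I,J])[...,::-1])
```

```text
(no output)
```

View pics/m1.png

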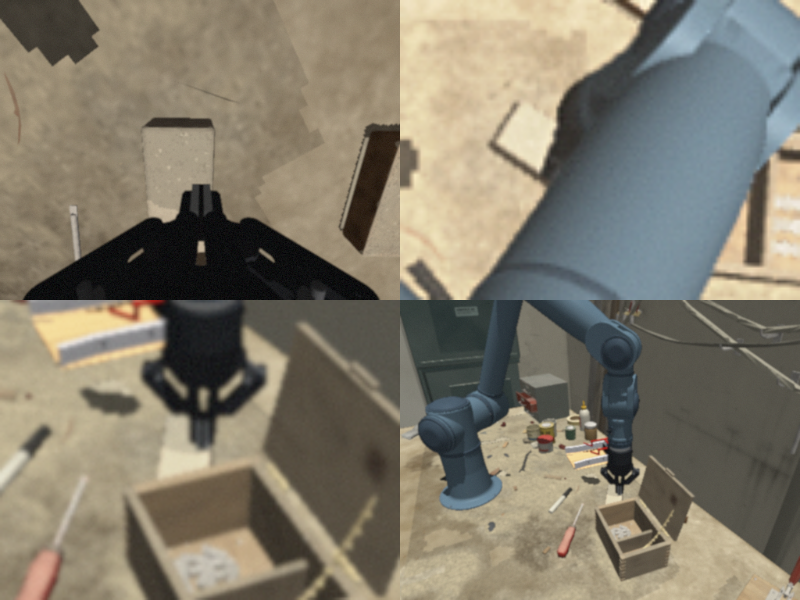

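The fingers are shut and none of the beech shows between them, while the block is visible beneath and beyond them. So either the tips closed on top of the block, or the block slipped out. I'll compare the expected projections with these pictures.

Run:
```python
from h import *
C=[[.4428,-.2318,.042],[.4828,-.2585,.042],[.4257,-.3524,.042],[.3826,-.3247,.042]]
o=bot.get_obs(); p=o["position"]; tip=p-[0,0,.011]
a=snap("wrist");b=snap("scene");t=snap("top")
print("wrist 400px",(proj(a,C)*400/512).round().tolist(),(proj(a,tip)*400/512).round())
print("scene crop",((proj(b,C)-[200,190])*2.5).round().tolist(),((proj(b,tip)-[200,190])*2.5).round(),((proj(b,tip+[0,0,.03])-[200,190])*2.5).round())
print("top crop",((proj(t,C)-[300,180])*[400/120,300/90]).round().tolist())
print(o["joint_positions"].round(3),o["joint_torque"].round(1),o["force"])
```

```text
wrist 400px [[153.0, 123.0], [223.0, 125.0], [221.0, 251.0], [161.0, 251.0]] [[201. 181.]]
scene crop [[173.0, 110.0], [218.0, 113.0], [215.0, 180.0], [163.0, 176.0]] [[201. 161.]] [[201. 138.]]
top crop [[94.0, 131.0], [121.0, 90.0], [220.0, 151.0], [192.0, 196.0]]
[-7.12e-01  4.16e-01 -3.84e-01  7.55e-01  1.00e-03  1.42e+00] [ -0.3 -35.1  15.    1.7  -0.3   0. ] [ 3.26683391 -2.24576422 14.30493599]
```

```bash
python3 -m creep '[[0,0,0,0],[0,0,0,0],[0,0,-2,0],[0,0,-3,0],[0,0,-5,0]]' 1 40 && python3 -m creep '[[0,0,-5,0],[0,0,0,0],[0,0,0,0]]'
python3 - <<'E'
from h import *
a=snap("wrist");b=snap("scene"); print(bot.get_obs()["position"],bot.get_obs()["force"])
I=np.hstack([cv2.resize(a["img"][90:330,96:416],(400,300)),cv2.resize(b["img"][190:310,200:360],(400,300))])
cv2.imwrite("pics/m2.png",cv2.resize(I,(800,300))[...,::-1])
E
```

```text
t: 4.97
position: [0.4339, -0.2908, 0.1256]
eef_rot: [0.875, 0.484, -0.0, -0.001]
force: [1.2, -0.2, -0.4]
finger_gap: 0.085
finger_force: 0.0
t: 5.35
position: [0.4349, -0.2917, 0.1753]
eef_rot: [0.875, 0.484, 0.0, 0.001]
force: [-0.4, -0.7, -0.3]
finger_gap: 0.0854
finger_force: 0.0
[ 0.43391428 -0.29101722  0.17363315] [ 0.43268988  0.20699134 -0.44167256]
```

View pics/m2.png

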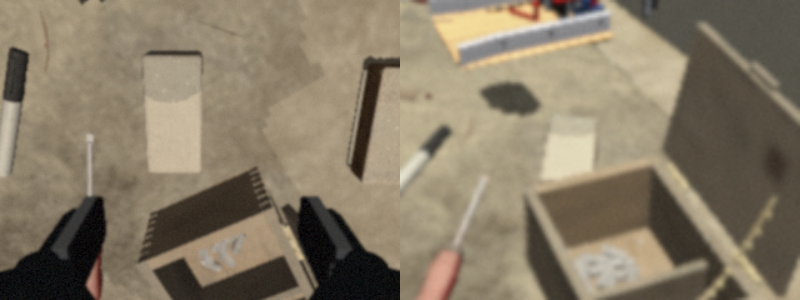

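The wrist view shows the block flat, with crop corners at about (145,55), (201,55), (200,172) and (148,172). It has hardly moved and is not tipped.

Run:
```python
from h import *
s=snap("wrist")
uv=np.array([[145,55],[201,55],[200,172],[148,172]])/1.25+[96,90]
for z in(.02,.042):
  P=plane(s,uv,z); print(z,P.round(4).tolist(),P.mean(0),[np.linalg.norm(P[i]-P[i-1]).round(4) for i in range(4)])
d=P[0]+P[1]-P[2]-P[3]; print("yaw",np.degrees(np.arctan2(d[1],d[0]))-90)
print(np.array(s["hand_eye"]).round(3).tolist())
plan([.49,-.2,.1],-32,3)
```

```text
0.02 [[0.4168, -0.2218, 0.02], [0.4596, -0.2486, 0.02], [0.3968, -0.3466, 0.02], [0.3522, -0.3186, 0.02]] [ 0.4063672  -0.28390782  0.02      ] [np.float64(0.1164), np.float64(0.0504), np.float64(0.1164), np.float64(0.0527)]
0.042 [[0.4213, -0.2217, 0.042], [0.4609, -0.2466, 0.042], [0.4027, -0.3376, 0.042], [0.3612, -0.3116, 0.042]] [ 0.4115208  -0.27935541  0.042     ] [np.float64(0.1081), np.float64(0.0468), np.float64(0.1081), np.float64(0.0489)]
yaw -33.180921465138205
[[0.001, -0.946, -0.324, 0.084], [1.0, 0.001, 0.0, -0.0], [0.0, -0.324, 0.946, -0.155], [0.0, 0.0, 0.0, 1.0]]
yaw -32.16 pos [ 0.4338 -0.2909  0.1734] tilt [-0.0019  0.0018 -1.    ]
[3.56, -0.03, 2.45, -0.05]
[3.56, -0.02, 2.45, -0.05]
[3.56, -0.02, 2.45, -0.05]
```

```bash
python3 -m creep '[[3.6,0,2.5,0],[3.6,0,2.5,0],[3.6,0,2.5,0],[0,0,3,0],[0,0,1,0]]' -1 && for i in 1 2 3; do python3 -m creep '[[0,0,0.5,0],[0,0,0,0]]' | grep -E "posi|force:"; done
```

```text
t: 6.12
position: [0.4899, -0.1986, 0.0568]
eef_rot: [0.875, 0.484, -0.002, -0.002]
force: [-0.8, -0.4, 0.1]
finger_gap: 0.0002
finger_force: 0.0
position: [0.4922, -0.2009, 0.0549]
force: [0.3, 0.0, -0.1]
finger_force: 0.0
position: [0.4922, -0.2006, 0.0498]
force: [0.2, 0.1, 0.7]
finger_force: 0.0
position: [0.4918, -0.2001, 0.0442]
force: [-0.3, 0.6, 0.7]
finger_force: 0.0
```

```bash
for i in 1 2 3 4 5 ; do python3 -m creep '[[0,0,0.5,0],[0,0,0,0]]' | grep -E "posi|^force:"; done
```

```text
position: [0.4917, -0.2001, 0.0391]
force: [-0.6, 0.9, -0.4]
position: [0.4918, -0.2001, 0.0341]
force: [-1.6, 0.2, 0.4]
position: [0.4918, -0.2001, 0.0291]
force: [-0.5, 0.8, 1.0]
position: [0.4918, -0.2001, 0.0241]
force: [0.3, -0.1, 0.3]
position: [0.4917, -0.2001, 0.0191]
force: [-0.4, 1.1, 0.3]
```

```bash
for i in 1 2 3 4; do python3 -m creep '[[0,0,0.3,0],[0,0,0,0]]' | grep -E "posi|^force:"; done
```

```text
position: [0.492, -0.2002, 0.0163]
force: [-0.1, 0.0, 0.9]
position: [0.4919, -0.2002, 0.0133]
force: [0.0, 0.1, -1.2]
position: [0.4919, -0.2002, 0.0103]
force: [-0.7, 0.6, 0.0]
position: [0.4919, -0.2002, 0.0073]
force: [0.4, -0.4, 0.7]
```

```bash
for i in 1 2 3 4 5 6; do python3 -m creep '[[0,0,0.3,0],[0,0,0,0]]' | grep -E "posi|^force:"; done
```

```text
position: [0.4919, -0.2002, 0.0043]
force: [0.0, -0.4, -0.6]
position: [0.4919, -0.2002, 0.0013]
force: [0.3, -0.8, 0.2]
position: [0.4919, -0.2002, -0.0017]
force: [-0.1, -0.9, -0.4]
position: [0.4919, -0.2002, -0.0047]
force: [0.3, 0.2, -0.2]
position: [0.4919, -0.2002, -0.0077]
force: [0.4, 0.1, -0.3]
position: [0.4919, -0.2002, -0.0107]
force: [0.4, 0.1, 0.4]
```

```bash
for i in 1 2 3 4; do python3 -m creep '[[0,0,0.2,0],[0,0,0,0]]' | grep -E "posi|^force:"; done
```

```text
position: [0.4923, -0.2004, -0.0117]
force: [-2.1, 0.4, 6.7]
position: [0.4924, -0.2004, -0.0118]
force: [-7.4, 3.8, 22.7]
position: [0.4924, -0.2005, -0.0118]
force: [-12.1, 6.0, 40.4]
position: [0.4925, -0.2005, -0.0119]
force: [-17.3, 8.8, 57.2]
```

The bench touch came at a TCP reading of -0.0117, so the shut fingertips sit 12 mm above the TCP reading, not 11 mm below it. That explains the miss: the open tips passed over the top of the block. I'll correct for it and regrasp.

```bash
python3 -m creep '[[0,0,-3,0],[0,0,-5,0],[0,0,-5,0],[0,0,0,0]]' 1 && python3 -c "
from h import *
plan([.4115,-.2794,.06],-33,3)"
```

```text
t: 12.12
position: [0.4955, -0.2022, 0.1161]
eef_rot: [0.875, 0.484, 0.003, 0.004]
force: [1.4, -1.5, 0.6]
finger_gap: 0.0724
finger_force: 0.0
yaw -32.17 pos [ 0.4955 -0.2022  0.1161] tilt [ 0.0082 -0.0044 -1.    ]
[-3.67, -1.0, 1.87, 0.28]
[-3.68, -0.98, 1.87, 0.28]
[-3.68, -0.96, 1.87, 0.28]
```

```bash
python3 -m creep '[[-3.7,-1,1,0.3],[-3.7,-1,1,0.3],[-3.7,-0.9,0,0.3],[0,0,0,0],[0,0,0,0]]' 1
python3 - <<'E'
from h import *
s=snap("wrist"); C=np.array([[.4213,-.2217,.042],[.4609,-.2466,.042],[.4027,-.3376,.042],[.3612,-.3116,.042]])
print(proj(s,C).round().tolist()); 
b=s["img"].astype(int); g=cv2.cvtColor(s["img"],cv2.COLOR_RGB2GRAY)
for r in (150,170,190): print(r,g[r,150:330:4].tolist())
plan([.4115,-.2794,-.007],-33,3)
E
```

```text
t: 12.75
position: [0.408, -0.2779, 0.0909]
eef_rot: [0.879, 0.477, 0.0, -0.001]
force: [0.4, 0.5, 0.8]
finger_gap: 0.0859
finger_force: 0.0
[[232.0, 143.0], [294.0, 142.0], [289.0, 266.0], [234.0, 267.0]]
150 [130, 139, 146, 135, 134, 139, 138, 137, 132, 130, 129, 129, 129, 130, 132, 131, 128, 136, 140, 142, 130, 160, 160, 158, 161, 161, 158, 159, 152, 164, 173, 155, 182, 180, 182, 182, 175, 139, 134, 129, 128, 132, 138, 141, 140]
170 [142, 141, 134, 128, 133, 130, 135, 138, 131, 134, 138, 136, 133, 128, 129, 132, 134, 127, 135, 136, 132, 151, 155, 171, 158, 163, 158, 159, 159, 157, 162, 160, 159, 162, 159, 157, 142, 136, 135, 139, 142, 138, 143, 136, 134]
190 [132, 129, 131, 136, 148, 137, 130, 130, 129, 127, 127, 131, 129, 125, 116, 124, 133, 138, 132, 133, 122, 151, 156, 158, 158, 160, 160, 162, 160, 161, 161, 165, 154, 162, 162, 159, 132, 146, 139, 134, 136, 137, 135, 141, 139]
yaw -33.03 pos [ 0.4083 -0.2778  0.091 ] tilt [-2.e-04  9.e-04 -1.e+00]
[0.01, 0.12, 3.27, -0.01]
[0.01, 0.12, 3.27, -0.01]
[0.01, 0.12, 3.27, -0.01]
```

```bash
python3 -m creep '[[0,0.4,4,0],[0,0,3,0],[0,0,1.5,0],[0,0,1.3,0],[0,0,0,0]]' && python3 -m creep '[[0,0,0,0],[0,0,0,0],[0,0,0,0],[0,0,0,0],[0,0,0,0]]' -1 40
```

```text
t: 13.42
position: [0.4114, -0.2801, -0.0069]
eef_rot: [0.879, 0.477, -0.0, -0.0]
force: [0.1, -0.2, -0.2]
finger_gap: 0.0855
finger_force: 0.0
t: 14.05
position: [0.4122, -0.2814, -0.0054]
eef_rot: [0.879, 0.477, 0.0, 0.001]
force: [-0.6, 0.2, 6.5]
finger_gap: 0.0515
finger_force: 43.1
```

```bash
python3 -m creep '[[0,0,-2,0],[0,0,-5,0],[0,0,-6,0],[0,0,-6,0],[0,0,-5,0]]' && python3 -c "
from h import *
plan([.44,-.04,.26],-4,5)"
```

```text
t: 14.68
position: [0.4112, -0.2805, 0.2358]
eef_rot: [0.879, 0.477, 0.0, 0.0]
force: [1.3, -1.0, -2.7]
finger_gap: 0.0516
finger_force: 42.8
yaw -33.08 pos [ 0.4112 -0.2805  0.2358] tilt [ 7.e-04 -5.e-04 -1.e+00]
[4.34, -2.14, -0.48, -5.82]
[4.54, -1.69, -0.48, -5.82]
[4.69, -1.22, -0.48, -5.82]
[4.79, -0.74, -0.48, -5.82]
[4.84, -0.25, -0.48, -5.82]
```

```bash
python3 -m creep '[[4.3,-2.1,-0.4,-5.8],[4.5,-1.7,-0.4,-5.8],[4.7,-1.2,-0.4,-5.8],[4.8,-0.7,-0.4,-5.8],[4.8,-0.3,-0.4,-5.8]]' && python3 -m creep '[[0,0,0,0],[0,0,0,0],[0,0,0,0]]'
python3 - <<'E'
from h import *
s=snap("wrist");save(s,"w3.png",k=1.5);np.savez("w3.npz",img=s["img"],T=s["T"]);print(bot.get_obs()["position"])
E
```

```text
t: 15.3
position: [0.4398, -0.0397, 0.2533]
eef_rot: [0.731, 0.683, -0.0, -0.0]
force: [0.2, 0.1, -1.9]
finger_gap: 0.0517
finger_force: 42.6
t: 15.68
position: [0.4401, -0.0422, 0.2533]
eef_rot: [0.732, 0.681, -0.0, -0.0]
force: [-0.7, -0.1, -2.3]
finger_gap: 0.0519
finger_force: 42.7
[ 0.44012381 -0.04227553  0.25332154]
```

View pics/w3.png

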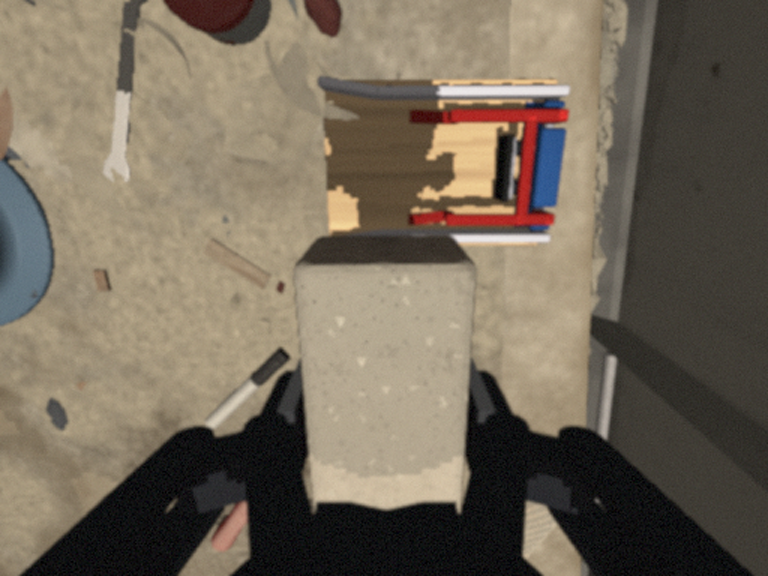

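The wrist view shows the jig unobstructed. The arms run along y=117 and y=219 with their tips at x=412, and the crossbar is at about x=528. The base's front edge is at x=325–329, and the held block's far end spans x=298–474 at y=268 (all in the enlarged picture).

Run:
```python
from h import *
s=snap("wrist"); T0=s["T"].copy()
pts={"armL":([[412,117],[567,116]],.058),"armR":([[412,219],[552,220]],.058),"crossbar":([[528,125],[524,212]],.058),
"fenceL":([[440,91],[569,90]],.038),"fenceR":([[452,239],[549,239]],.038),"front":([[324,82],[329,230]],.008),"pad":([[497,140],[497,198]],.03)}
for b in(0,.0227):
  s["T"]=T0.copy(); s["T"][2,3]+=b; print("bias",b)
  for k,(uv,z) in pts.items(): print(k,plane(s,np.array(uv)/1.5,z)[:,:2].round(4).tolist())
s["T"]=T0
P=plane(s,np.array([[298,268],[474,268]])/1.5,.2533+.0474); Q=plane(s,np.array([[327,237],[446,237]])/1.5,.2533+.0054)
print("block end",P.round(4).tolist(),Q.round(4).tolist())
plan([.44,-.04,.25],-4,1)
```

```text
bias 0
armL [[0.4691, 0.0667], [0.5922, 0.0583]]
armR [[0.4649, -0.0143], [0.5854, -0.024]]
crossbar [[0.5616, 0.0539], [0.5611, -0.0153]]
fenceL [[0.4945, 0.0861], [0.6006, 0.079]]
fenceR [[0.5021, -0.0387], [0.5917, -0.0452]]
front [[0.3957, 0.1045], [0.3845, -0.0272]]
pad [[0.5442, 0.0447], [0.5451, -0.0053]]
bias 0.0227
armL [[0.4705, 0.0683], [0.6016, 0.0594]]
armR [[0.4661, -0.0179], [0.5944, -0.0282]]
crossbar [[0.569, 0.0547], [0.5685, -0.019]]
fenceL [[0.4974, 0.0889], [0.6101, 0.0813]]
fenceR [[0.5055, -0.0436], [0.6006, -0.0505]]
front [[0.3928, 0.108], [0.381, -0.0311]]
pad [[0.5501, 0.0449], [0.551, -0.0081]]
block end [[0.4201, 0.0131, 0.3007], [0.4685, 0.0096, 0.3007]] [[0.4223, 0.0132, 0.2587], [0.4667, 0.01, 0.2587]]
yaw -4.19 pos [ 0.4402 -0.0422  0.2533] tilt [-5.e-04  1.e-04 -1.e+00]
[0.22, -0.03, 0.33, -0.19]
```

```bash
python3 -c "
from h import *
plan([.4027,.0302,.10],-4.1,3)"; python3 -m creep '[[2.4,-1.4,3,0],[2.6,-1.4,4,0],[2.4,-1.4,4,0],[0,0,3,0],[0,0,0,0]]' && python3 -c "
from h import *
plan([.4027,.0302,.01],-4.1,2)"
```

```text
yaw -4.19 pos [ 0.4402 -0.0422  0.2533] tilt [-5.e-04  1.e-04 -1.e+00]
[2.32, -1.42, 5.11, -0.03]
[2.32, -1.42, 5.11, -0.03]
[2.32, -1.42, 5.11, -0.03]
t: 16.4
position: [0.4012, 0.0353, 0.1118]
eef_rot: [0.732, 0.681, -0.002, -0.002]
force: [-0.6, -0.3, -1.9]
finger_gap: 0.0517
finger_force: 42.8
yaw -4.11 pos [0.4012 0.0353 0.1118] tilt [-5.2e-03  3.0e-04 -1.0e+00]
[-0.25, 0.09, 5.09, -0.01]
[-0.25, 0.09, 5.09, -0.01]
```

```bash
python3 -m creep '[[-0.5,0.2,2,0],[0,0,2,0],[0,0,1,0],[0,0,0,0],[0,0,0,0]]'
python3 - <<'E'
from h import *
plan([.4027,.0302,.01],-4.1,2)
s=snap("wrist");t=snap("scene")
cv2.imwrite("pics/m3.png",np.hstack([cv2.resize(s["img"],(480,360)),cv2.resize(t["img"][150:240,190:300],(320,262))[0:262] if 0 else cv2.resize(t["img"][150:230,200:271],(320,360))])[...,::-1])
E
```

```text
t: 17.02
position: [0.4063, 0.0302, 0.0645]
eef_rot: [0.732, 0.681, 0.001, 0.001]
force: [-0.3, 0.6, -1.7]
finger_gap: 0.0516
finger_force: 42.9
yaw -4.09 pos [0.4063 0.0302 0.0645] tilt [ 0.0016 -0.     -1.    ]
[-0.01, -0.18, 2.73, 0.01]
[-0.01, -0.18, 2.73, 0.01]
```

View pics/m3.png

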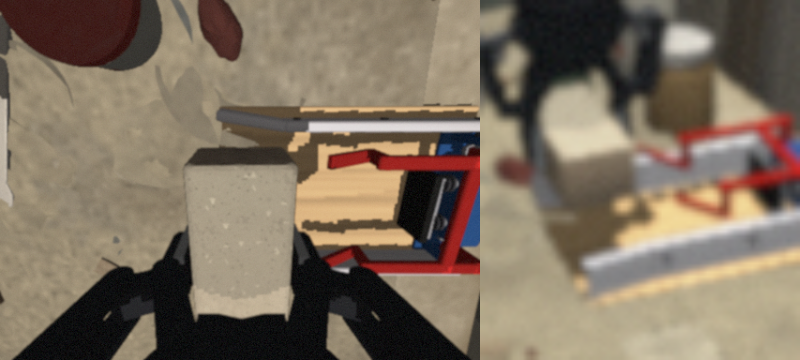

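The left part shows the held block centred over the jig mouth, clear of the upper fence, with the red noses to its right at (330,160) and (330,262). There is room to lower it.

```bash
python3 -m creep '[[0,-0.3,2.5,0],[0,0,2,0],[0,0,0.6,0],[0,0,0,0]]' | grep -E "posi|^force:"; for i in 1 2 3 4; do python3 -m creep '[[0,0,0.2,0],[0,0,0,0]]' | grep -E "posi|^force:"; done
```

```text
position: [0.4025, 0.0306, 0.0128]
force: [0.3, -0.5, -1.3]
position: [0.4029, 0.0306, 0.0111]
force: [-0.3, 0.3, -3.6]
position: [0.4023, 0.0306, 0.0086]
force: [-0.4, -0.1, -3.3]
position: [0.4022, 0.0306, 0.0064]
force: [0.1, 0.5, -2.3]
position: [0.4022, 0.0306, 0.0044]
force: [0.9, -0.0, -2.9]
```

```bash
for i in 1 2 3; do python3 -m creep '[[0,0,0.1,0],[0,0,0,0]]' | grep -E "posi|^force:"; done
```

```text
position: [0.4023, 0.0306, 0.0035]
force: [-0.5, 0.1, -1.8]
position: [0.4024, 0.0306, 0.0026]
force: [0.5, 0.0, -1.2]
position: [0.4026, 0.0306, 0.0026]
force: [-4.4, -0.6, 10.6]
```

```bash
python3 -m creep '[[0,0,-0.1,0],[0,0.3,0,0],[0,0.3,0,0],[0,0.3,0,0],[0,0.3,0,0]]' | grep -E "posi|^force:";  python3 -m creep '[[0,0,0,0],[0,0,0,0]]' | grep -E "posi|^force:"
```

```text
position: [0.4146, 0.0297, 0.0026]
force: [-1.2, 0.6, 3.3]
position: [0.4148, 0.0297, 0.0026]
force: [0.6, 0.4, 0.6]
```

```bash
python3 -m creep '[[0,0,0,0],[0,0,0,0],[0,0,0,0],[0,0,-2,0],[0,0,-5,0]]' 1 && python3 -m creep '[[0,0,-4,0],[0,-2.5,0,0],[0,-2.6,0,0],[0,0,0,0],[0,0,0,0]]' -1
python3 - <<'E'
from h import *
s=snap("wrist"); save(s,"w4.png",k=1.5); plan([.364,.0325,.02],-4.1,3)
E
```

```text
t: 20.88
position: [0.4117, 0.0299, 0.0715]
eef_rot: [0.732, 0.682, -0.002, -0.002]
force: [0.1, -0.9, -0.4]
finger_gap: 0.0853
finger_force: 0.0
t: 21.5
position: [0.3644, 0.0333, 0.1128]
eef_rot: [0.732, 0.682, 0.001, 0.0]
force: [0.7, 0.3, -0.3]
finger_gap: -0.0002
finger_force: 0.0
yaw -4.07 pos [0.3646 0.0332 0.1128] tilt [ 1.4e-03 -1.0e-04 -1.0e+00]
[-0.03, -0.02, 3.09, 0.01]
[-0.03, -0.02, 3.09, 0.01]
[-0.03, -0.02, 3.09, 0.01]
```

View pics/w4.png

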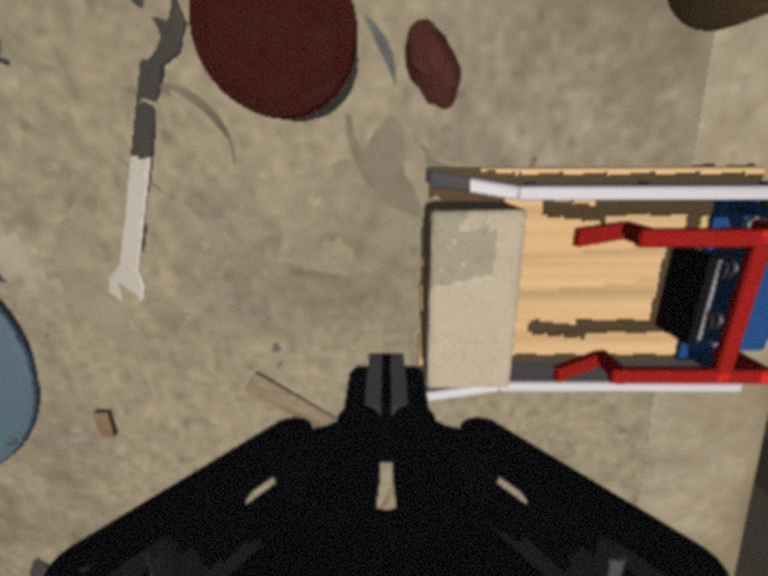

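The block sits square in the jig mouth at (430–526, 207–388), in front of both noses at (575,237) and (555,372). The shut fingers are behind it. Next I lower them and push.

```bash
python3 -m creep '[[0,0,4,0],[0,0,4,0],[0,0,1.7,0],[0,0,0,0],[0,0.3,0,0]]' | grep -E "posi|^force:"; for i in 1 2 3 4 5; do python3 -m creep '[[0,0.4,0,0],[0,0.4,0,0],[0,0.4,0,0]]' | grep -E "posi|^force:"; done
```

```text
position: [0.3675, 0.0331, 0.0161]
force: [0.4, 0.4, -0.9]
position: [0.3788, 0.0323, 0.0159]
force: [-1.1, -0.0, 1.0]
position: [0.3905, 0.0315, 0.0156]
force: [-0.9, -0.3, 1.9]
position: [0.4026, 0.0306, 0.0156]
force: [-0.8, 0.5, 0.1]
position: [0.4143, 0.0298, 0.0155]
force: [-1.9, 0.5, 0.0]
position: [0.4264, 0.0289, 0.0155]
force: [-1.7, 0.6, 0.6]
```

```bash
for i in 1 2 3; do python3 -m creep '[[0,0.3,0,0],[0,0.3,0,0],[0,0.3,0,0],[0,0.3,0,0]]' | grep -E "posi|^force:"; done
python3 - <<'E'
from h import *
s=snap("wrist"); save(s,"w5.png",k=1.5); print(bot.get_obs()["t"])
E
```

```text
position: [0.4386, 0.028, 0.0156]
force: [-0.8, 0.4, -1.3]
position: [0.4504, 0.0272, 0.0156]
force: [-0.5, 0.7, -1.0]
position: [0.4624, 0.0264, 0.0156]
force: [-0.2, -0.4, -0.6]
25.6
```

View pics/w5.png

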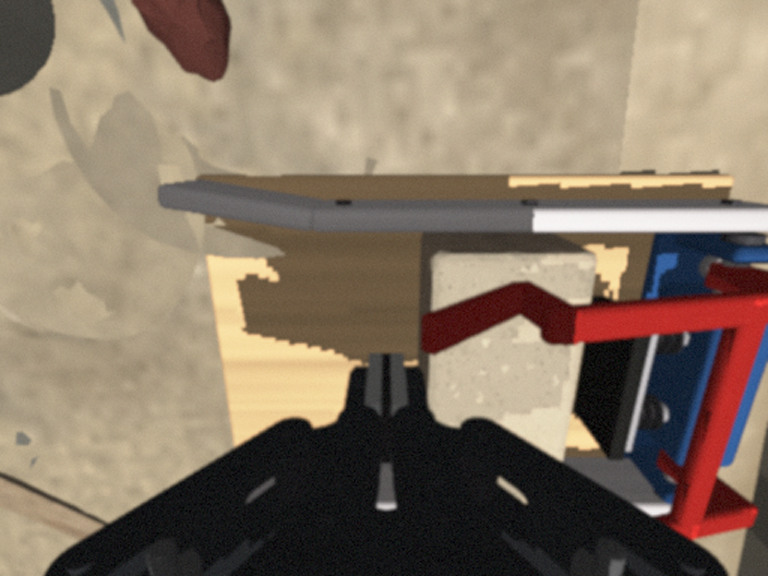

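The wrist view shows the catch riding up on the block's top, with the near nose at (430,330). The block is square, its front edge at x≈590 is just short of the black pad, and the fingers push the middle of its rear.

```bash
for i in 1 2 3 4 5 6 7; do python3 -m creep '[[0,0.1,0,0],[0,0.1,0,0]]' | grep -E "posi|^force:"; done
```

```text
position: [0.4641, 0.0262, 0.0157]
force: [-1.0, 0.5, 0.7]
position: [0.4662, 0.0261, 0.0156]
force: [-0.5, 0.5, 0.4]
position: [0.4682, 0.0259, 0.0156]
force: [-1.5, 0.1, 1.2]
position: [0.4702, 0.0258, 0.0156]
force: [-1.1, 0.2, 1.8]
position: [0.4722, 0.0256, 0.0156]
force: [-1.2, 0.8, 0.8]
position: [0.4742, 0.0255, 0.0156]
force: [-0.8, -0.5, 0.6]
position: [0.4762, 0.0254, 0.0156]
force: [-1.8, 0.1, 1.1]
```

```bash
for i in 1 2 3 4 5 6 7 8; do python3 -m creep '[[0,0.1,0,0]]' | grep -E "posi|^force:"|tr '\n' ' '; echo; done
```

```text
position: [0.4772, 0.0253, 0.0156] force: [-1.3, -0.0, 0.7] 
position: [0.4782, 0.0252, 0.0156] force: [-1.4, 0.3, 1.7] 
position: [0.4792, 0.0252, 0.0156] force: [-1.7, -0.1, 1.6] 
position: [0.4802, 0.0251, 0.0156] force: [-0.4, 0.3, 0.4] 
position: [0.4811, 0.025, 0.0156] force: [-2.7, -0.8, 2.5] 
position: [0.4811, 0.025, 0.0154] force: [-5.1, 0.4, 4.4] 
position: [0.4816, 0.025, 0.0153] force: [-5.0, -1.2, 3.7] 
position: [0.4825, 0.0249, 0.0153] force: [-6.0, 0.4, 4.3]
```

```bash
for i in 1 2 3 4 5 6 7 8 9; do python3 -m creep '[[0,0.1,0,0]]' | grep -E "posi|^force:"|tr '\n' ' '; echo; done
```

```text
position: [0.4834, 0.0249, 0.0153] force: [-6.4, 0.6, 4.7] 
position: [0.4843, 0.0248, 0.0153] force: [-6.0, 0.6, 5.1] 
position: [0.4853, 0.0247, 0.0153] force: [-6.1, -0.0, 4.9] 
position: [0.4861, 0.0247, 0.0152] force: [-6.7, -1.0, 5.7] 
position: [0.4871, 0.0246, 0.0152] force: [-6.4, 0.5, 4.7] 
position: [0.4879, 0.0245, 0.0152] force: [-6.6, -0.4, 5.1] 
position: [0.4888, 0.0245, 0.0152] force: [-6.7, -0.1, 5.6] 
position: [0.4897, 0.0244, 0.0152] force: [-7.7, 0.6, 5.7] 
position: [0.4906, 0.0244, 0.0152] force: [-7.0, 0.2, 5.6]
```

```bash
cat > red.py <<'E'
from h import *
s=snap("wrist"); h=cv2.cvtColor(s["img"],cv2.COLOR_RGB2HSV); m=((h[...,0]<6)|(h[...,0]>174))&(h[...,1]>150)&(h[...,2]>60); m[:150]=0
ys,xs=np.nonzero(m); print("red",m.sum(),xs.min(),ys.min(),xs.mean().round(1),ys.mean().round(1))
E
python3 red.py; for i in 1 2 3; do python3 -m creep '[[0,0.05,0,0]]' | grep -E "posi|^force:"|tr '\n' ' '; python3 red.py; done
```

```text
red 10606 204 176 373.9 230.2
position: [0.4911, 0.0243, 0.0151] force: [-6.8, 0.6, 5.4] red 10569 203 176 372.7 229.9
position: [0.4915, 0.0243, 0.0151] force: [-7.1, 0.5, 6.3] red 10566 202 176 371.6 229.7
position: [0.492, 0.0242, 0.0151] force: [-7.2, 0.2, 5.5] red 10513 200 176 370.2 229.4
```

```bash
for i in 1 2 3 4; do python3 -m creep '[[0,0.05,0,0]]' | grep -E "posi|^force:"|tr '\n' ' '; python3 red.py; done
```

```text
position: [0.4924, 0.0242, 0.0151] force: [-7.4, -0.3, 5.4] red 10514 199 176 369.1 229.1
position: [0.4928, 0.0242, 0.0151] force: [-6.9, 1.2, 5.4] red 10447 198 176 367.7 228.8
position: [0.4935, 0.0241, 0.0151] force: [-6.8, 0.3, 5.3] red 9186 192 176 356.3 222.7
position: [0.494, 0.0241, 0.0151] force: [-5.7, 1.2, 4.8] red 9123 191 176 354.7 222.2
```

The red area jumped between 0.4928 and 0.4935: the catch has dropped. I'll back off slowly, then check.

```bash
python3 -m creep '[[0,-0.1,0,0],[0,-0.2,0,0],[0,-0.5,0,0],[0,-1.5,0,0],[0,-2.5,0,0]]' | grep -E "posi|^force:"; python3 -m creep '[[0,-2,-2,0],[0,-1,-5,0],[0,0,-5,0],[0,0,0,0],[0,0,0,0]]' | grep -E "posi|^force:"
python3 - <<'E'
from h import *
s=snap("wrist");t=snap("scene")
cv2.imwrite("pics/fin.png",np.hstack([cv2.resize(s["img"],(480,360)),cv2.resize(t["img"][160:230,205:285],(320,360),interpolation=cv2.INTER_CUBIC)])[...,::-1])
E
```

```text
position: [0.4515, 0.027, 0.0164]
force: [-0.0, 0.7, 0.3]
position: [0.4199, 0.0293, 0.1358]
force: [-0.0, -0.2, -0.7]
```

View pics/fin.png

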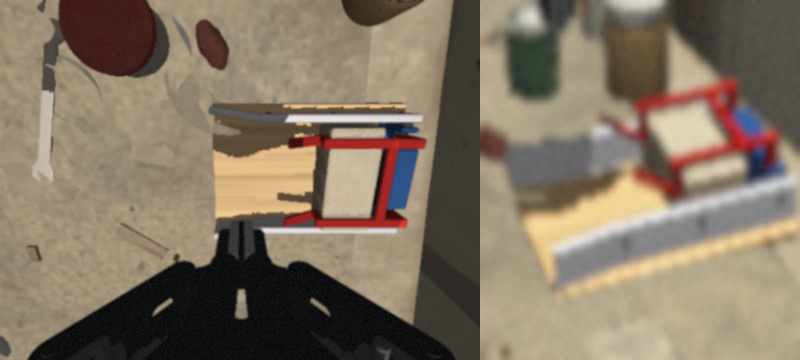

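The block lies square between the fences at (315–385, 130–225). The catch is fully down behind it, with its noses hanging in front of the block's rear face at (300,142) and (300,220), and the gripper is clear.

```bash
python3 -c "
from bench import close_job
print(close_job())"
```

```text
the job is handed in; nothing more can be done
None
```

The beech block is in the jig with the red catch down behind it and the gripper clear; the last picture shows this, the push peaked at about 8 N, and the job was handed in without a verdict being returned.

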